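# Change the current transducer on the bent primary bar

### The arm

A 6-joint arm with a two-finger parallel gripper is mounted at the origin on the work surface. World frame = base frame: x ahead of the robot, y to its left, z up, the work surface at z = 0. Lengths are in m, angles in degrees, forces in N, time in s.
With the tool pointing down it reaches from about 0.25 to 0.725 m from the base axis. Payload 9.7 kg.
Tool frame: the origin (TCP) lies midway between the tips of the shut fingers; the grasp point (between the pads) lies bot.grasp_offset behind it (bot.grasp_offset is the distance from the TCP to the grasp point, in m); x points along the fingers, y is the direction in which the jaws open and shut, and the axes are right-handed (so a half turn about x gives the same grasp; the last joint's range is limited). The gripper opens to 85 mm and grips with 20 to 120 N. Pads are 22 mm wide; open, the fingers measure 114 mm over their backs; the gripper's body (76 mm by 85 mm) begins 54 mm behind the grasp point. The pads swing forward as they close: fully open they stand 13 mm farther back than shut.
Start: joints at [75.172, 4.979, 10.078, 95.1, 0, 90], TCP at [0.141, 0.532, 0.231] pointing down, gripper open.
Joint ranges: [-179.16, 179.16], [-48.56, 103.87], [-65.8, 70.77], [-126.05, 130.52], [-82.76, 87.17], [-180, 180]. Speed limits (degrees/s): [127.2, 127.2, 147.25, 180, 180, 180].

### API

Orientations are given as [roll, pitch, yaw] about the fixed x, y, z axes, in that order (R = Rz(yaw) Ry(pitch) Rx(roll)).
In Python, from workcell import status, camera, bot gives the robot as it stands.
- The arm moves only by the shell command python3 -m jog 'ROWS' [OPENING] [FORCE]. ROWS is text: rows parted by semicolons, each of 4 numbers parted by spaces: the shift along the tool's x, y, z in mm, then the turn about the tool's x in degrees. A call has exactly 8 rows; each row is the pose to reach, as a shift and turn from the pose commanded when the call began, along the tool's axes at that moment; what a row does not reach only later rows make up. A row lasts 1/8 s, in which the tool goes at most 62.5 mm and 10.7 degrees, less where a joint would pass 70% of its speed; a pose out of reach is approached as far as the arm can. A call with a gripper value outside its range is refused whole. OPENING is the opening, from 0 (shut) to 1 (fully open), set as the call begins (- or left out, the last holds). The fingers move at their own pace and stop on an object; FORCE is the grip in N (left out, the last holds). Time passes only in rows, so rows that repeat a pose let the fingers close, or fill a call up. It gives the time, the measured TCP pose, the force and the opening at its end, in the units of the state.
- status.get_obs(): the state, without advancing time (a new reading comes with each control period).
- camera(name): name is "scene" or "top" or "wrist"; returns a dict with "color" (480x640x3 uint8, red, green, blue), "vfov" (degrees; the focal length in pixels is half the picture's height over the tangent of half this angle, whatever the lens; pixels are square), "cx", "cy" (the principal point, pixels), "rvec" (rotation vector, rad) and "tvec" (3), from world to camera coordinates, as OpenCV has them. Camera axes: x right, y down, z forward; pixel columns grow to the right and rows downward; lengths in m; the calibration is good to about 2 mm. A picture is of the moment at which its call begins. There is no depth.
- bot.job_done(): hands the job in, once; it reports no verdict.
The state is a dict: "time": time; "q": joint angles; "qd": joint speeds; "joint_efforts": joint torques, N m; "ee_pos": TCP position; "tcp_rot": TCP orientation; "wrist_force": force on the tool from outside, world axes, zero at the start; "torque": the same for the moment, N m; "opening": finger opening in m.
Only numpy, scipy, OpenCV 4.12 (cv2) and the standard library are available. Lean on these libraries where they do the work, as an engineer would, in place of code of your own. Each camera call takes 0.05 s, during which the arm holds its last target. There are 200 camera calls.

### The job

Change the current transducer on the test fixture: slide the tested one back round the bend and off the free end of the copper bar, and set it down gently at the open end of the row on the rack, in line with the others, its white socket to the front like theirs and close beside its neighbour (a finger's width at most). Then thread the transducer that stands loose on the bench onto the bar with its socket on the outside of the bend, slide it round the bend without forcing it and leave it standing on the seat, fully home against the terminal block. Leave the transducers already in the row and everything else on the bench where they are.

Things in the scene. Friction and masses are not known exactly. Their poses are not given: they have to be found in the camera images.
- fixture: fixed test fixture, brown base plate 205 x 175 x 10 mm; origin on the table. In its own x, y (mm) the level copper bar's centre line, 90 mm up, runs straight from the terminal block (90, 70) along -x to (30, 70), a quarter circle of radius 75 about (30, -5) to (-45, -5), then straight along -y to its free tip (-45, -81)
- bar_free_end (a point): tip of the free, round-nosed end of the copper bar (12 mm diameter), on its centre line; fixture axes. Nothing but the terminal block (fixture x 90 to 126, y 41 to 99 mm, 127 mm high with its bolt) stands higher than the seat beside the bar
- bar_bend_mid (a point): middle of the bend, on the bar's centre line; fixture axes
- seat (a point): middle of a transducer's underside when fully home: on the top of the aluminium pad (34 mm along the bar, fixture x 56 to 90; 64 mm across), 60 mm above the table. A unit standing there has its bore centred on the bar and its foot against the terminal block's face at fixture x = 90 mm. Axes as the fixture's, so a mounted unit's x, y are along these
- tested_c (a point): tested dark current transducer 26 mm thick (x) x 46 wide (y) x 62 tall, on a foot 30 x 58 x 6 mm; 20 mm bore along x, 30 mm above its underside. Point: its centre, 31 mm above the underside. 0.11-0.22 kg. It starts on the bar, standing on the seat within 8 mm of home, its axes along the fixture's
- next_c (a point): next unit to mount: dark current transducer 26 mm thick (x) x 46 wide (y) x 62 tall, on a foot 30 x 58 x 6 mm; 20 mm bore along x, 30 mm above its underside. Point: its centre, 31 mm above the underside. 0.11-0.22 kg. It starts upright on the table among the bystanders, turned at random
- tested_plug (a point): top of the tested unit's small white socket (11 x 16 x 8 mm, on the housing's top, towards +y): 39 mm above the unit's centre and 13 mm to its +y
- next_plug (a point): top of the next unit's white socket, likewise 39 mm above its centre and 13 mm to its +y
- rack: fixed rack of two boards, 120 mm deep (x) x 250 long (y), origin on the table under its centre, front is -x. Upper board's top is 90 mm above the table; end plates (y = +-125) rise to 120 mm, a back lip (x = 57 to 60) to 104 mm. The row stands on it along y from the -y end plate, about 34 mm centre to centre, sockets to the front; the +y end is open
- row1_c (a point): first transducer of the row (nearest the -y end plate), same make as the tested one; the point is its centre, 31 mm above the underside
- row2_c (a point): second transducer of the row, alike; its centre
- row3_c (a point): third transducer of the row, at the row's open end, alike; its centre. Its x axis points along the row towards the open end (rack +y), its +y (socket) to the rack's front
- capacitor: bystander, loose: upright black screw-terminal capacitor, 46 mm diameter, 77 mm high; origin under its centre
- choke: bystander, loose: copper-wound ring choke lying flat, 47 mm diameter, 21 mm high; origin under its centre
- heatsink: bystander, loose: finned aluminium heat sink 44 x 36 x 36 mm; origin under its centre
- spray_can: bystander, loose: upright aluminium spray can, 52 mm diameter, 183 mm high; origin under its centre
- film_capacitor: bystander, loose, on the rack beyond the row's open end: pale grey block 42 (x) x 26 (y) x 38 mm; origin under its centre
- multimeter: bystander, loose: yellow hand-held multimeter lying on its back, 170 (x) x 82 x 43 mm; origin under its centre
- screwdriver: bystander, loose: screwdriver lying on the table, handle to its -x, about 200 mm long; origin under its middle
Not all that is in view belongs to the job. Leave any blue look-alike of the part that bears row2_c alone.

How it is judged:
By the outcome, as a careful person would: the job done as asked, in the order asked, and still so for the second after the job is handed in, with the robot touching nothing.
It also fails if it takes over 66 s, if anything falls off the work surface, if the arm or the gripper's body presses on something with over 40 N, if the wrist force passes 120 N, or if a joint passes its speed limit or range.

## Working session

There is one attempt and no reset: what is moved stays moved. The work goes in short steps, Python scripts to look and compute and a shell command to move; the robot and the scene stay as the last step left them, time stands still between calls to the robot, and variables do not carry over. Pictures are saved under pics/ and viewed, about 8 in all and at most 12, crops included, and the job is handed in when it is done.

```bash
ls; mkdir -p pics; python3 - <<'E'
from workcell import status, camera, bot
import cv2,numpy as np
print(status.get_obs()); print(bot.grasp_offset)
ims=[]
for n in ("scene","top","wrist"):
    c=camera(n); np.savez(f"pics/{n}0.npz",**c); cv2.imwrite(f"pics/{n}0.png",c["color"][:,:,::-1])
    R=cv2.Rodrigues(np.array(c["rvec"],float))[0]; print(n,c["vfov"],c["cx"],c["cy"],(-R.T@np.array(c["tvec"])).round(3),R.round(2).tolist())
E
```

```text
pics
{'time': 0.0, 'q': array([ 7.51720917e+01,  5.00996431e+00,  1.00342071e+01,  9.51000600e+01,
       -6.49907786e-04,  8.99995565e+01]), 'qd': array([-0.01353691, -0.00839988,  0.13193015, -0.00616065, -0.01078737,
       -0.04793907]), 'joint_efforts': array([-4.68901038e-03, -5.20394468e+01,  4.64800429e+01,  1.61675632e-02,
       -8.53669280e-05, -1.21850204e-05]), 'ee_pos': array([0.14069687, 0.53145533, 0.23059176]), 'tcp_rot': array([ -89.50931429,   89.92418002, -104.33677872]), 'wrist_force': array([-1.05741499,  0.14382859, -0.17295472]), 'torque': array([-0.00549254,  0.05642146,  0.05247598]), 'opening': 0.08517860513201846}
0.0187
scene 45.51525958849464 327.0354154210157 232.56550422090154 [ 1.192 -0.672  1.085] [[0.7, 0.72, -0.02], [0.51, -0.51, -0.7], [-0.51, 0.48, -0.72]]
top 49.299045387054996 322.89330567023273 237.23593813076334 [ 0.445 -0.004  1.318] [[-0.0, -1.0, 0.02], [-1.0, 0.0, -0.05], [0.05, -0.02, -1.0]]
wrist 68.65910628901678 318.79024358981644 240.58125596931646 [0.073 0.551 0.373] [[0.26, 0.97, -0.0], [0.93, -0.25, 0.28], [0.27, -0.07, -0.96]]
```

View pics/top0.png

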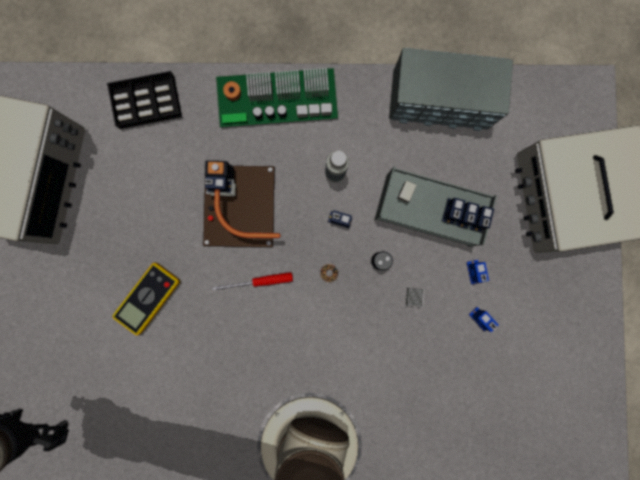

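View pics/scene0.png

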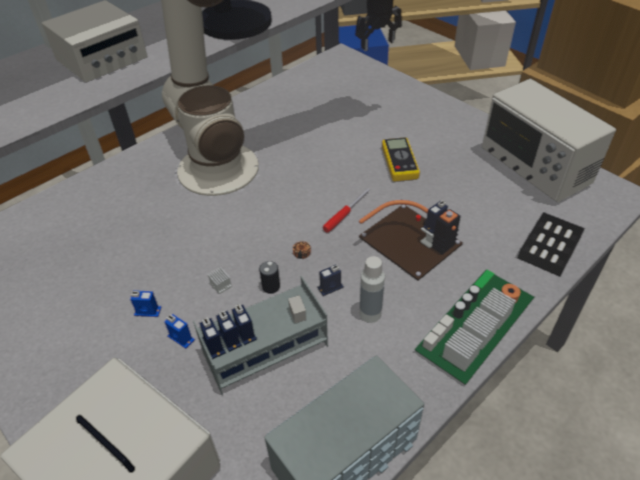

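Top view: fixture plate at px (205-275, 165-247), block at (217,170), bar tip near (283,237). The next unit is at (340,218), row units at about (457/472/487, 213), film capacitor at (407,190). The scene view shows the same layout, with the blue look-alikes at (145,302) and (178,330).

```bash
cat > h.py <<'E'
import numpy as np, cv2
from scipy.spatial.transform import Rotation as Ro
def cal(c):
    f=240/np.tan(np.radians(float(c["vfov"])/2)); K=np.array([[f,0,float(c["cx"])],[0,f,float(c["cy"])],[0,0,1]])
    R=cv2.Rodrigues(np.array(c["rvec"],float))[0]; t=np.array(c["tvec"],float).ravel(); return K,R,t
def ray(c,p):
    K,R,t=cal(c); p=np.atleast_2d(p); d=np.c_[p,np.ones(len(p))]@np.linalg.inv(K).T@R; return -R.T@t,d/np.linalg.norm(d,axis=1)[:,None]
def plane(c,p,z):
    o,d=ray(c,p); return o+d*((z-o[2])/d[:,2])[:,None]
def tri(views):  # [(cam,px),...] least squares meeting point + residual mm
    A=np.zeros((3,3));b=np.zeros(3);L=[]
    for c,p in views:
        o,d=ray(c,p); P=np.eye(3)-np.outer(d[0],d[0]); A+=P;b+=P@o;L.append((P,o))
    x=np.linalg.solve(A,b); return x,[round(1000*np.linalg.norm(P@(x-o)),1) for P,o in L]
def proj(c,X):
    K,R,t=cal(c); q=(np.atleast_2d(X)@R.T+t)@K.T; return q[:,:2]/q[:,2:]
def load(n): return dict(np.load(f"pics/{n}.npz"))
def snap(n,name):
    from workcell import camera
    c=camera(n); np.savez(f"pics/{name}.npz",**c); cv2.imwrite(f"pics/{name}.png",c["color"][:,:,::-1]); return c
def rows(T):
    "world pose list (x,y,z mm TCP, yaw of tool y deg) -> jog rows from the first"
    p0,y0=np.array(T[0][:3],float),T[0][3]
    ex=np.array([0,0,-1.]);ey=np.array([np.cos(np.radians(y0)),np.sin(np.radians(y0)),0]);ez=np.cross(ex,ey)
    return "; ".join("%.1f %.1f %.1f %.1f"%(*(np.array([ex,ey,ez])@(np.array(t[:3])-p0)),-(t[3]-y0)) for t in T[1:])
def now():
    from workcell import status
    s=status.get_obs(); R=Ro.from_euler("xyz",s["tcp_rot"],degrees=True).as_matrix()
    return s,np.r_[s["ee_pos"]*1000,np.degrees(np.arctan2(R[1,1],R[0,1]))],R
E
python3 - <<'E'
from h import *
s,p,R=now(); print(p.round(2),R.round(3).tolist(),s["q"].round(1))
c=load("top0"); w=load("wrist0"); K,Rc,t=cal(w); print("cam in tool",(R.T@(-Rc.T@t-s["ee_pos"])).round(4),(R.T@Rc.T).round(3).tolist())
im=c["color"];h=cv2.cvtColor(im,cv2.COLOR_RGB2HSV)
for k,(x,y) in dict(plateTL=(205,166),plateTR=(274,166),plateBR=(275,246),plateBL=(205,246)).items(): print(k,plane(c,(x,y),.01).round(3))
for k,(x,y,z) in dict(next=(340,218,.06),row1=(487,216,.15),row3=(457,210,.15),film=(407,190,.13),tested=(217,185,.12),tip=(283,237,.09),can=(337,160,.18),cap=(382,261,.077)).items(): print(k,plane(c,(x,y),z).round(3))
# brown plate
m=((h[...,0]<15)&(h[...,1]>60)&(h[...,2]<110)).astype(np.uint8); m[:, :195]=0;m[:,285:]=0;m[:150]=0;m[260:]=0
cs=max(cv2.findContours(m,0,1)[0],key=cv2.contourArea); r=plane(c,cs[:,0].astype(float),.01)[:,:2]*1000
print(cv2.minAreaRect(r.astype(np.float32)))
E
```

```text
[140.69 531.54 230.73  75.18] [[-0.0, 0.256, 0.967], [-0.001, 0.967, -0.256], [-1.0, -0.001, -0.0]] [75.2  5.  10.  95.1  0.  90. ]
cam in tool [-0.1419  0.0016 -0.0706] [[-0.0, -0.279, 0.96], [1.0, 0.0, 0.001], [-0.0, 0.96, 0.279]]
plateTL [[0.696 0.261 0.01 ]]
plateTR [[0.696 0.088 0.01 ]]
plateBR [[0.494 0.085 0.01 ]]
plateBL [[0.495 0.259 0.01 ]]
next [[ 0.559 -0.075  0.06 ]]
row1 [[ 0.555 -0.402  0.15 ]]
row3 [[ 0.569 -0.334  0.15 ]]
film [[ 0.617 -0.225  0.13 ]]
tested [[0.631 0.211 0.12 ]]
tip [[0.512 0.061 0.09 ]]
can [[ 0.676 -0.062  0.18 ]]
cap [[ 0.455 -0.173  0.077]]
((611.5895385742188, 162.73629760742188), (169.71368408203125, 149.38900756835938), 1.8034487962722778)
```

```bash
python3 -m jog '-30 -50 100 -4; -60 -100 200 -8; -90 -150 300 -12; -99 -200 400 -15; -99 -244 488 -15; -99 -244 488 -15; -99 -244 488 -15; -99 -244 488 -15'; python3 -m jog '0 0 0 0; 0 0 0 0; 0 0 0 0; 0 0 0 0; 0 0 0 0; 0 0 0 0; 0 0 0 0; 0 0 0 0' ; python3 - <<'E'
from h import *
s,p,R=now(); print(p.round(2),s["q"].round(1),s["time"],s["wrist_force"].round(1)); snap("wrist","w1")
E
```

```text
time: 1.15
ee_pos: [0.51, 0.2057, 0.3234]
tcp_rot: [80.5, 90.0, 80.7]
wrist_force: [0.6, 1.2, -0.5]
opening: 0.0856
time: 2.15
ee_pos: [0.5087, 0.2074, 0.3232]
tcp_rot: [-176.3, 90.0, -176.1]
wrist_force: [-0.7, 0.3, -0.0]
opening: 0.0853
[508.7  207.38 323.2   90.17] [ 22.2   8.2  24.1 105.9   0.   22. ] 2.15 [-0.7  0.3 -0. ]
```

View pics/w1.png

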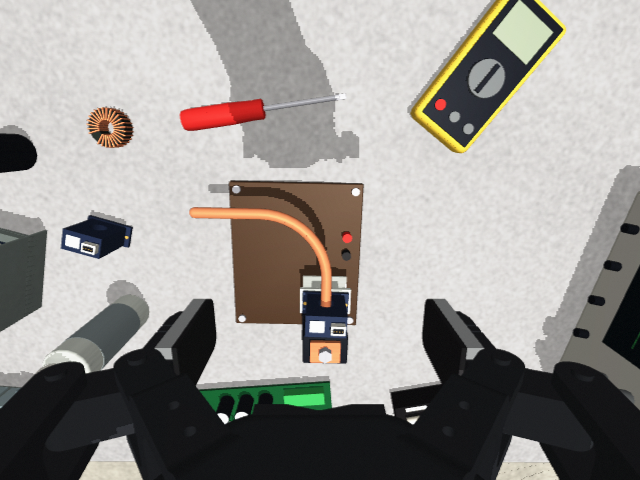

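Wrist view 1: fixture is centred, with image right = +y and image down = +x. Bar tip is at about (192,212), tested unit's top at about (325,325) with socket at (338,331), block bolt at (325,355), next unit at (97,237) with socket at (88,248). Next I zoom on both units.

```bash
python3 - <<'E'
from h import *
im=cv2.imread("pics/w1.png")
a=cv2.resize(im[170:370,185:375],None,fx=3,fy=3,interpolation=cv2.INTER_CUBIC)[:, :570]
b=cv2.resize(im[195:275,50:145],None,fx=2.4*1,fy=2.4,interpolation=cv2.INTER_CUBIC)
o=np.zeros((600,800,3),np.uint8); o[:,:570]=a; o[:b.shape[0],570:570+b.shape[1]]=b
cv2.imwrite("pics/z1.png",o)
E
```

```text
(no output)
```

View pics/z1.png

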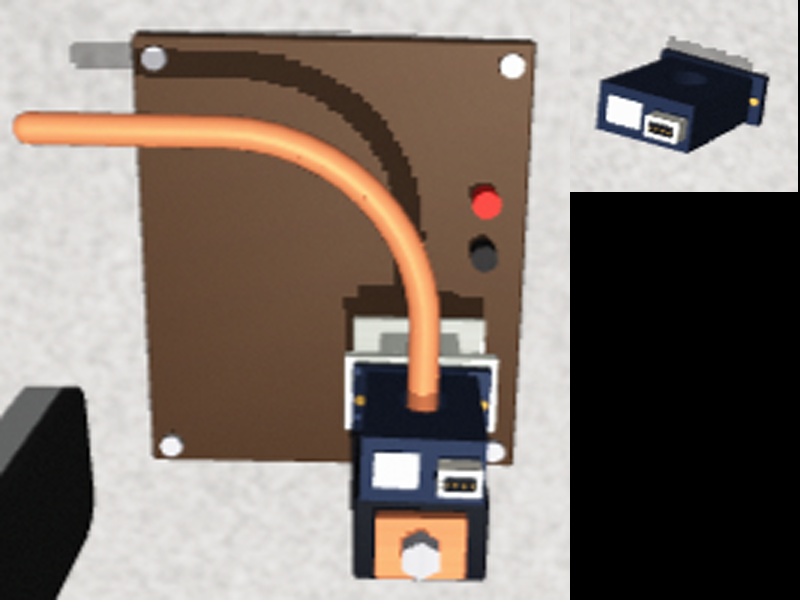

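```bash
python3 - <<'E'
from h import *
c=load("w1"); im=c["color"].astype(int)
m=((im[...,0]>150)&(im[...,0]-im[...,2]>70)&(im[...,1]<190)); m[:190]=0;m[305:]=0;m[:,:180]=0;m[:,340:]=0
cs=max(cv2.findContours(m.astype(np.uint8),0,1)[0],key=cv2.contourArea); print("area",cv2.contourArea(cs),cs[:,0].min(0),cs[:,0].max(0))
M=np.zeros_like(m,np.uint8); cv2.drawContours(M,[cs],-1,1,-1)
P=lambda px:plane(c,np.array(px,float),.09)*1000
A=P([(x,np.nonzero(M[:,x])[0].mean()) for x in range(197,252)]); B=P([(np.nonzero(M[y])[0].mean(),y) for y in range(284,302)])
ya=np.polyfit(A[:,1],A[:,0],1); yb=np.polyfit(B[:,0],B[:,1],1)
print("free part yaw err",np.degrees(np.arctan(-ya[0])),"seat part",np.degrees(np.arctan(yb[0])),"A",A[[0,-1]].round(1),"B",B[[0,-1]].round(1))
tip=P([(cs[:,0,0].min()-.5,212.5)]);print("tip",tip.round(1))
q=lambda x,y:(185+x/3,170+y/3)
print("plate",(plane(c,[q(133,33),q(535,40),q(512,463),q(155,458)],.01)*1000).round(1))
print("tested top",(plane(c,[q(360,437),q(487,437),q(485,507),q(357,500)],.122)*1000).round(1))
print("block bolt",(plane(c,[q(420,560)],.127)*1000).round(1))
q=lambda x,y:(50+(x-570)/2.4,195+y/2.4)
N=plane(c,[q(600,80),q(694,105),q(690,152),q(598,127)],.062)*1000; print("next top",N.round(1),N.mean(0).round(1))
for a,b in((0,1),(3,2),(0,3),(1,2)): v=N[b]-N[a]; print(np.hypot(*v[:2]).round(1),np.degrees(np.arctan2(v[1],v[0])).round(1))
E
```

```text
area 1863.0 [189 207] [331 304]
free part yaw err -0.8626687274359898 seat part 0.9112848415366945 A [[515.8  76.9  90. ]
 [517.2 135.5  90. ]] B [[599.8 217.2  90. ]
 [621.3 217.4  90. ]]
tip [[516.4  67.7  90. ]]
plate [[491.6  94.2  10. ]
 [494.  266.5  10. ]
 [697.2 263.3  10. ]
 [695.   91.   10. ]]
tested top [[623.2 194.6 122. ]
 [623.1 240.5 122. ]
 [651.8 240.5 122. ]
 [649.  193.3 122. ]]
block bolt [[670.9 216.6 127. ]]
next top [[541.7 -93.7  62. ]
 [554.4 -49.6  62. ]
 [579.1 -55.8  62. ]
 [566.  -99.5  62. ]] [560.3 -74.6  62. ]
45.9 74.0
45.7 73.3
25.0 -13.6
25.5 -14.1
```

```bash
python3 -m jog '30 4 50 1; 60 7 100 1; 90 9.4 128 1; 130 9.4 128 1; 170 9.4 128 1; 210 9.4 128 1; 235 9.4 128 1; 242 9.4 128 1' 1 40; python3 -m jog '0 0 0 0; 0 0 0 0; 0 0 0 0; 0 0 0 0; 0 0 0 0; 0 0 0 0; 0 0 0 0; 0 0 0 0' 0.75; python3 - <<'E'
from h import *
s,p,R=now(); print(p.round(2),s["q"].round(1),s["time"],s["wrist_force"].round(1),s["opening"]); snap("wrist","w2")
E
```

```text
time: 3.2
ee_pos: [0.6358, 0.2168, 0.0792]
tcp_rot: [-160.5, 89.8, -161.4]
wrist_force: [-0.6, -0.1, 0.8]
opening: 0.0851
time: 4.2
ee_pos: [0.6366, 0.2171, 0.0812]
tcp_rot: [-172.0, 90.0, -172.8]
wrist_force: [-0.7, 0.6, -0.7]
opening: 0.0641
[636.64 217.13  81.18  89.17] [18.8 21.5 13.1 81.6  0.  19.7] 4.2 [-0.7  0.6 -0.7] 0.06413303463373497
```

View pics/w2.png

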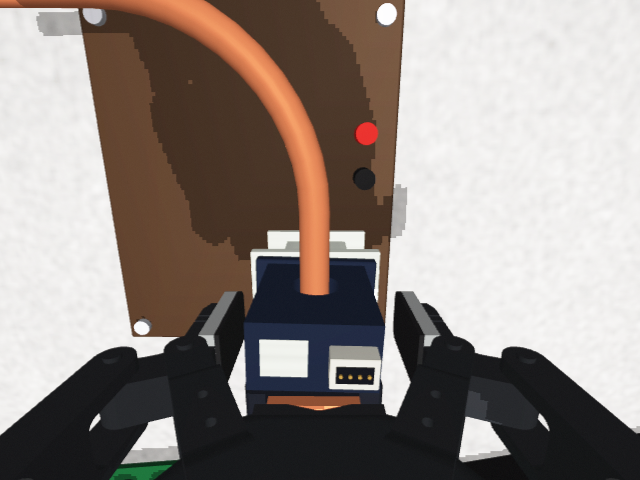

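Wrist view 2: the open pads straddle the unit (top edge x 247–384, socket right at (355,368)); bar enters the bore at x≈315. I close the gripper and check forces.

```bash
python3 -m jog '0 0 0 0; 0 0 0 0; 0 0 0 0; 0 0 0 0; 0 0 0 0; 0 0 0 0; 0 0 0 0; 0 0 0 0' 0 40; python3 - <<'E'
from h import *
s,p,R=now(); print(p.round(2),s["time"],s["wrist_force"].round(1),s["opening"]); 
th=np.radians(-0.9); o=np.array([561.9,148.0])
def path(ss,dz=0,r=75,z0=81.2+1.3):
    T=[]
    for d in ss: # distance back from home (mm) along centre line; home unit x=75 fixture
        if d<45: f=(75-d,70,0)
        elif d<45+np.pi/2*75: a=(d-45)/75; f=(30-75*np.sin(a),-5+75*np.cos(a),np.degrees(a))
        else: f=(-45,-5-(d-45-np.pi/2*75),90)
        c,s_=np.cos(th),np.sin(th); T.append((o[0]+c*f[0]-s_*f[1],o[1]+s_*f[0]+c*f[1],z0,90+f[2]-0.9))
    return T
T=path(np.r_[1.5,np.linspace(1.5,45,8)[1:],45+np.linspace(0,np.pi/2*75,17)[1:]])
print("start",np.round(T[0],1)); T0=T[0]
print(rows(T[:8]));print("to bend start",np.round(T[7],1))
print(rows(T[7:16]));print(rows(T[15:24])); print(np.round(T[15],1),np.round(T[23],1))
E
```

```text
time: 5.25
ee_pos: [0.6368, 0.2172, 0.0814]
tcp_rot: [18.0, 90.0, 17.2]
wrist_force: [0.2, 0.7, 3.1]
opening: 0.0455
[636.75 217.15  81.38  89.17] 5.25 [0.2 0.7 3.1] 0.04548059986343238
start [636.5 216.8  82.5  89.1]
0.0 -0.0 -6.2 -0.0; 0.0 -0.0 -12.4 -0.0; 0.0 -0.0 -18.6 -0.0; 0.0 -0.0 -24.9 -0.0; 0.0 -0.0 -31.1 -0.0; 0.0 -0.0 -37.3 -0.0; 0.0 -0.0 -43.5 -0.0
to bend start [593.  217.5  82.5  89.1]
0.0 -0.4 -7.4 -5.6; 0.0 -1.4 -14.6 -11.2; 0.0 -3.2 -21.8 -16.9; 0.0 -5.7 -28.7 -22.5; 0.0 -8.9 -35.4 -28.1; 0.0 -12.6 -41.7 -33.8; 0.0 -17.0 -47.6 -39.4; 0.0 -22.0 -53.0 -45.0
0.0 -0.4 -7.4 -5.6; 0.0 -1.4 -14.6 -11.2; 0.0 -3.2 -21.8 -16.9; 0.0 -5.7 -28.7 -22.5; 0.0 -8.9 -35.4 -28.1; 0.0 -12.6 -41.7 -33.8; 0.0 -17.0 -47.6 -39.4; 0.0 -22.0 -53.0 -45.0
[539.6 196.4  82.5 134.1] [516.8 143.7  82.5 179.1]
```

```bash
python3 -m jog '-1.3 0 0 0; -1.3 0 -6.2 0; -1.3 0 -12.4 0; -1.3 0 -18.6 0; -1.3 0 -24.9 0; -1.3 0 -31.1 0; -1.3 0 -37.3 0; -1.3 0 -43.5 0'; python3 -m jog '0 -0.4 -7.4 -5.6; 0 -1.4 -14.6 -11.2; 0 -3.2 -21.8 -16.9; 0 -5.7 -28.7 -22.5; 0 -8.9 -35.4 -28.1; 0 -12.6 -41.7 -33.8; 0 -17 -47.6 -39.4; 0 -22 -53 -45' ; python3 - <<'E'
from h import *
s,p,R=now(); print(p.round(2),s["time"],s["wrist_force"].round(1),s["torque"].round(2),s["opening"])
snap("wrist","w3")
E
```

```text
time: 6.25
ee_pos: [0.5928, 0.2178, 0.0826]
tcp_rot: [13.2, 90.0, 12.4]
wrist_force: [0.1, 0.5, -2.4]
opening: 0.0456
time: 7.25
ee_pos: [0.5394, 0.1964, 0.0826]
tcp_rot: [-21.5, 90.0, 22.8]
wrist_force: [0.4, -0.1, -0.6]
opening: 0.0455
[539.45 196.43  82.57 134.36] 7.25 [ 0.4 -0.1 -0.6] [-0.06 -0.    0.  ] 0.04553761121554339
```

View pics/w3.png

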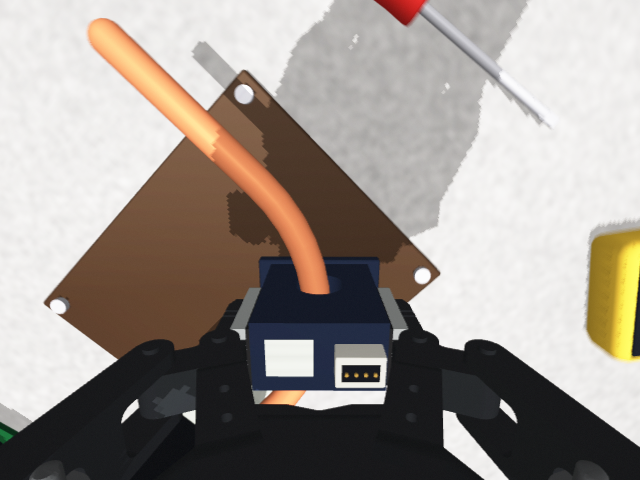

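Wrist view 3: the unit is midway round the bend, bar through the bore at (314,290) with clear gap on both sides, forces near zero. Continuing.

```bash
python3 -m jog '0 -0.4 -7.4 -5.6; 0 -1.4 -14.6 -11.2; 0 -3.2 -21.8 -16.9; 0 -5.7 -28.7 -22.5; 0 -8.9 -35.4 -28.1; 0 -12.6 -41.7 -33.8; 0 -17 -47.6 -39.4; 0 -22 -53 -45' ; python3 -m jog '0 0 -10 0; 0 0 -22 0; 0 0 -36 0; 0 0 -50 0; 0 0 -64 0; 0 0 -78 0; 0 0 -94 0; 0 0 -110 0'; python3 - <<'E'
from h import *
s,p,R=now(); print(p.round(2),s["q"].round(1),s["time"],s["wrist_force"].round(1),s["torque"].round(2),s["opening"])
E
```

```text
time: 8.3
ee_pos: [0.5171, 0.1437, 0.0826]
tcp_rot: [-70.4, 90.0, 18.9]
wrist_force: [0.7, 0.5, -0.4]
opening: 0.0455
time: 9.3
ee_pos: [0.5156, 0.0327, 0.0825]
tcp_rot: [-153.0, 90.0, -63.8]
wrist_force: [-0.9, 1.1, -0.7]
opening: 0.0458
[515.56  32.73  82.54 179.17] [  3.6   0.1 -11.4  78.5  -0.  -85.5] 9.3 [-0.9  1.1 -0.7] [ 0.05 -0.05 -0.01] 0.04576846716892667
```

```bash
python3 -m jog '-50 0 0 0; -105 0 -10 0; -150 -15 -50 2; -185 -30 -100 5; -197 -43 -150 8; -197 -52 -205 10; -197 -60 -260 12; -197 -66 -312 14'; python3 -m jog '0 0 0 0; 0 0 0 0; 0 0 0 0; 0 0 0 0; 0 0 0 0; 0 0 0 0; 0 0 0 0; 0 0 0 0';python3 - <<'E'
from h import *
s,p,R=now(); print(p.round(2),s["q"].round(1),s["time"],s["wrist_force"].round(1),s["torque"].round(2),s["opening"])
snap("wrist","w4")
E
```

```text
time: 10.3
ee_pos: [0.5768, -0.2817, 0.2794]
tcp_rot: [-46.4, 90.0, 28.7]
wrist_force: [0.7, 0.2, -1.1]
opening: 0.0459
time: 11.3
ee_pos: [0.5771, -0.2791, 0.2795]
tcp_rot: [67.1, 90.0, 142.3]
wrist_force: [-0.5, -0.2, -1.3]
opening: 0.0458
[ 577.09 -279.08  279.51  165.17] [ -25.8   20.1   33.4  103.3    0.  -101. ] 11.3 [-0.5 -0.2 -1.3] [ 0.   -0.07  0.06] 0.04577249720717728
```

View pics/w4.png

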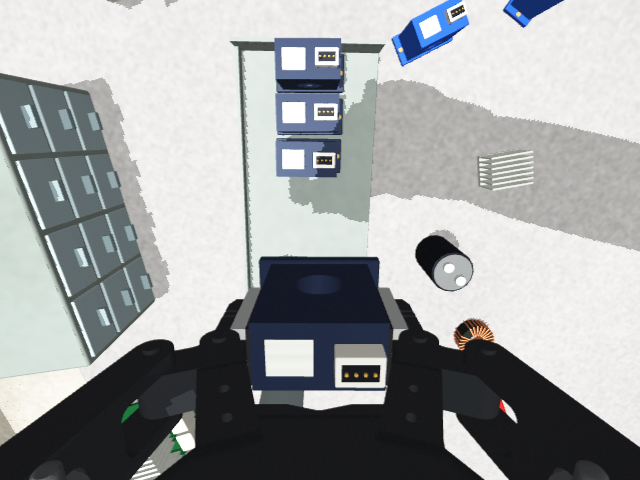

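Wrist view 4: over the rack; row1/2/3 tops at (307,58), (308,113), (308,158), sockets to the image right (rack front), held unit at (319,355) with the same sense. Now I measure the row's labels.

```bash
python3 - <<'E'
from h import *
c=load("w4"); im=c["color"].astype(int); 
m=((im.min(2)>150)).astype(np.uint8); m[:, :262]=0; m[:,350:]=0; m[:35]=0;m[185:]=0
for ct in cv2.findContours(m,0,1)[0]:
    if cv2.contourArea(ct)>60:
        M=cv2.moments(ct); g=(M["m10"]/M["m00"],M["m01"]/M["m00"]); w=plane(c,ct[:,0].astype(float),.152)*1000
        r=cv2.minAreaRect(w[:,:2].astype(np.float32)); print(np.round(g,1),(plane(c,g,.152)*1000).round(1),np.round(r[1],1),round(r[2],1))
for k,q in dict(r1=[(276,38),(340,38)],r3=[(276,140),(340,139),(341,175),(277,178)],r2=[(275,94),(342,92),(343,132),(276,134)]).items():
    w=plane(c,q,.152)*1000; print(k,w.round(1).tolist(),w.mean(0).round(1))
z=im[130:190,262:352].astype(np.uint8); o=np.hstack([cv2.resize(z,None,fx=6,fy=6,interpolation=2)]); cv2.imwrite("pics/z4.png",o[:,:,::-1])
s,p,R=now()
# held unit label (tops at TCP+41)
m=((im.min(2)>150)).astype(np.uint8); m[:325]=0;m[385:]=0;m[:,:255]=0;m[:,325:]=0
ct=max(cv2.findContours(m,0,1)[0],key=cv2.contourArea); M=cv2.moments(ct); g=(M["m10"]/M["m00"],M["m01"]/M["m00"])
w=plane(c,g,.2795+.0407)[0]*1000; th=np.radians(p[3]); e=np.array([[np.cos(th),np.sin(th)],[np.sin(th),-np.cos(th)]]); print("held label px",np.round(g,1),w.round(1),"rel tool y,z",(e@(w-p[:3])[:2]).round(1))
w=plane(c,[(247,323),(388,322)],.3202)*1000; print("held edge rel",[(e@(v-p[:3])[:2]).round(1) for v in w])
E
```

```text
[323.4 159.8] [[ 560.3 -330.2  152. ]] [11.  16.4] 74.9
[293.  158.6] [[ 582.1 -336.8  152. ]] [14.7 16.6] 74.5
[325.4 111.4] [[ 550.3 -362.8  152. ]] [11.5 16.7] 75.2
[293.4 112. ] [[ 572.7 -368.3  152. ]] [13.6 16.9] 75.2
[294.  129.4] [[ 575.6 -356.6  152. ]] [91.3 66.4] 75.2
[326.5  56. ] [[ 540.5 -397.6  152. ]] [11.3 16. ] 75.2
[293.2  57.9] [[ 563.1 -402.3  152. ]] [13.8 16.7] 75.2
[305.2  37.2] [[ 551.7 -412.5  152. ]] [ 4.9 59.6] 75.2
r1 [[571.1, -417.1, 152.0], [528.8, -406.0, 152.0]] [ 550.  -411.5  152. ]
r3 [[590.5, -352.9, 152.0], [544.7, -341.5, 152.0], [550.2, -315.9, 152.0], [597.8, -326.1, 152.0]] [ 570.8 -334.1  152. ]
r2 [[582.1, -383.2, 152.0], [535.6, -372.3, 152.0], [541.4, -345.7, 152.0], [589.3, -356.9, 152.0]] [ 562.1 -364.6  152. ]
held label px [288.8 357.5] [ 587.3 -281.1  320.2] rel tool y,z [-10.4   0.7]
held edge rel [array([-23.6, -12.2]), array([ 21.9, -12.5])]
```

View pics/z4.png

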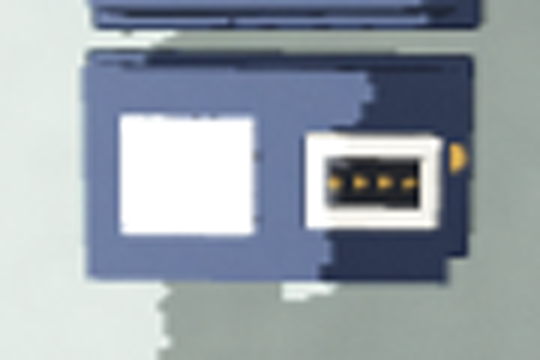

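Crop: row3's top is 81–473 × 50–280 in the zoom, square to the row, label left and socket right. I hover a bit wide of the neighbour, then look again.

```bash
python3 -m jog '20 -4 -5 0.4; 50 -9.7 -12.2 0.4; 85 -9.7 -12.2 0.4; 115 -9.7 -12.2 0.4; 140 -9.7 -12.2 0.4; 154.5 -9.7 -12.2 0.4; 154.5 -9.7 -12.2 0.4; 154.5 -9.7 -12.2 0.4'; python3 - <<'E'
from h import *
s,p,R=now(); print(p.round(2),s["time"],s["wrist_force"].round(1))
c=snap("wrist","w5"); cv2.imwrite("pics/w5c.png",cv2.resize(c["color"][120:420,180:460,::-1],None,fx=2,fy=2,interpolation=2))
E
```

```text
time: 12.35
ee_pos: [0.5837, -0.2936, 0.1263]
tcp_rot: [-103.1, 89.9, -28.3]
wrist_force: [-0.1, 0.0, 0.1]
opening: 0.0459
[ 583.75 -293.59  126.32  164.77] 12.35 [-0.1  0.   0.1]
```

View pics/w5c.png

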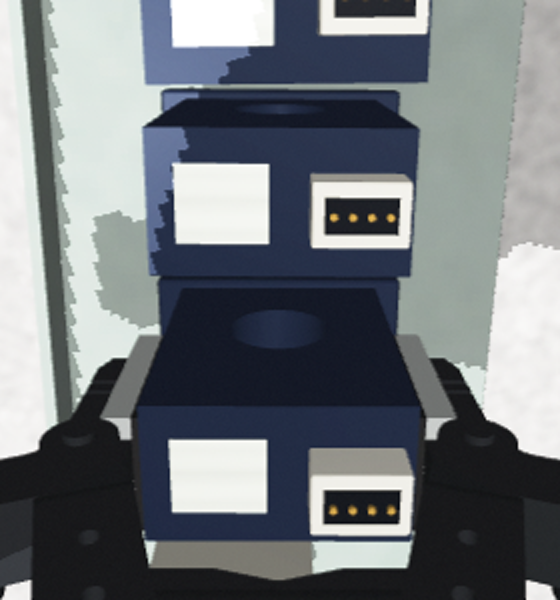

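Crop of wrist view 5: row3's label centre is at (221,204), the held unit's at (218,476), both square and socket right. The held unit is still ~15 mm up and wide of row3. Computing the last shift.

```bash
python3 - <<'E'
from h import *
s,p,R=now(); c=load("w5"); q=lambda x,y:(180+x/2,120+y/2)
th=np.radians(164.7); e=np.array([[np.cos(th),np.sin(th)],[np.sin(th),-np.cos(th)]])
zt=p[2]/1000+.0407
a=plane(c,[q(221,204),q(145,127),q(419,127),q(411,276),q(152,275)],.152)*1000; b=plane(c,[q(218,476),q(137,406),q(425,406),q(416,541),q(140,541)],zt)*1000
print("row3 (tool y,z)",(e@(a-p[:3])[:,:2].T).T.round(1).tolist()); print("held",(e@(b-p[:3])[:,:2].T).T.round(1).tolist())
E
```

```text
row3 (tool y,z) [[-9.9, -42.0], [-22.2, -55.0], [22.9, -55.1], [23.0, -29.1], [-22.3, -29.2]]
held [[-10.2, 0.8], [-22.9, -12.2], [23.5, -12.3], [23.5, 13.6], [-23.8, 13.7]]
```

```bash
python3 -m jog '2 0.2 -3 0; 4 0.2 -7.5 0; 7 0.2 -7.5 0; 10 0.2 -7.5 0; 12 0.2 -7.5 0; 12.6 0.2 -7.5 0; 12.9 0.2 -7.5 0; 13 0.2 -7.5 0';  python3 - <<'E'
from h import *
s,p,R=now(); print(p.round(2),s["time"],s["wrist_force"].round(1))
E
python3 -m jog '0.2 0 0 0; 0.4 0 0 0; 0.6 0 0 0; 0.8 0 0 0; 0.8 0 0 0; 0.8 0 0 0; 0.8 0 0 0; 0.8 0 0 0';  python3 - <<'E'
from h import *
s,p,R=now(); print(p.round(2),s["time"],s["wrist_force"].round(1))
E
```

```text
time: 13.4
ee_pos: [0.5812, -0.3005, 0.1121]
tcp_rot: [-108.8, 90.0, -34.0]
wrist_force: [0.1, -0.7, -0.7]
opening: 0.046
[ 581.22 -300.54  112.15  164.77] 13.4 [ 0.1 -0.7 -0.7]
time: 14.4
ee_pos: [0.5812, -0.3005, 0.1114]
tcp_rot: [-110.9, 90.0, -36.1]
wrist_force: [0.1, 0.4, 1.4]
opening: 0.0457
[ 581.17 -300.55  111.38  164.77] 14.4 [0.1 0.4 1.4]
```

```bash
python3 -m jog '0 0 0 0; 0 0 0 0; 0 0 0 0; 0 0 0 0; 0 0 0 0; 0 0 0 0; 0 0 0 0; 0 0 0 0' 0.78; python3 -m jog '-10 0 0 0; -30 0 0 0; -60 0 0 0; -100 0 0 0; -140 0 0 0; -165 0 0 0; -168 0 0 0; -168 0 0 0' 1;python3 - <<'E'
from h import *
s,p,R=now(); print(p.round(2),s["q"].round(1),s["time"],s["wrist_force"].round(1),s["opening"])
c=snap("wrist","w6")
E
```

```text
time: 15.4
ee_pos: [0.5812, -0.3005, 0.1113]
tcp_rot: [-135.0, 90.0, -60.2]
wrist_force: [0.1, 0.4, -0.6]
opening: 0.0664
time: 16.4
ee_pos: [0.5812, -0.3005, 0.2785]
tcp_rot: [79.2, 90.0, 153.9]
wrist_force: [-0.1, -0.8, -1.0]
opening: 0.0854
[ 581.18 -300.54  278.51  164.77] [ -27.3   22.3   36.1  103.9   -0.  -102.1] 16.4 [-0.1 -0.8 -1. ] 0.08542460189427666
```

View pics/w6.png

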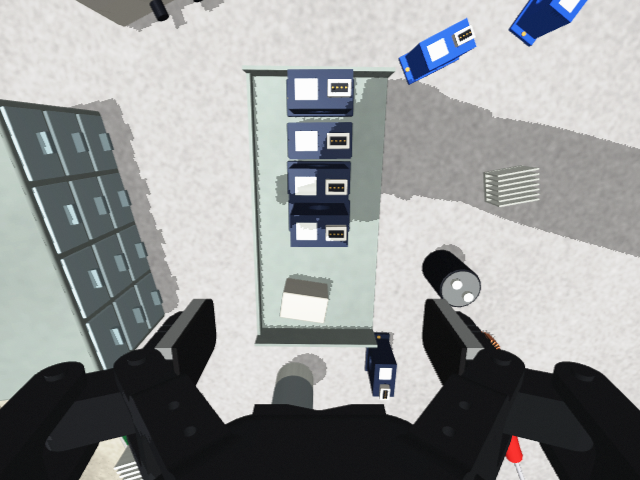

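Wrist view 6: the four units stand in line with their sockets to the right/front. The new one at (320,228) is close to row3, film capacitor untouched at (305,300), next unit at (380,365) near the rack's end plate (377,335). I check clearances there.

```bash
python3 - <<'E'
from h import *
c=load("w6"); print("rack end z.12",(plane(c,[(256,330),(256,343),(375,332),(390,72),(245,72)],.12)*1000).round(1).tolist())
N=np.array([560.3,-74.6]); th=np.radians(73.6); e=np.array([[np.cos(th),np.sin(th)],[np.sin(th),-np.cos(th)]])
r=plane(c,[(375,332),(377,343),(256,343)],.12)[:,:2]*1000; print("rack end rel next y,z",(e@(r-N).T).T.round(1))
w=plane(c,[(370,368),(395,366),(397,396),(371,397),(384,374),(385,393)],.062)*1000; print("next face",w.round(1).tolist())
print("can base",(plane(c,[(300,365)],.0)*1000).round(1), "can top from w1",(plane(load("w1"),[(75,355),(125,300)],.18)*1000).round(1))
print("can scene/top tri",tri([(load("top0"),(338,158)),(load("scene0"),(373.5,264))]))
E
```

```text
rack end z.12 [[668.0, -212.2, 120.0], [672.4, -198.6, 120.0], [558.0, -180.0, 120.0], [496.5, -400.7, 120.0], [605.8, -430.4, 120.0]]
rack end rel next y,z [[-101.7   27.5]
 [ -89.7   24.8]
 [ -87.4  142.6]]
next face [[573.2, -98.1, 62.0], [543.9, -93.0, 62.0], [550.2, -50.5, 62.0], [581.2, -57.5, 62.0], [558.9, -85.5, 62.0], [563.5, -58.7, 62.0]]
can base [[667.7 -81.9  -0. ]] can top from w1 [[633.4 -18.  180. ]
 [577.   37.1 180. ]]
can scene/top tri (array([ 0.6824699 , -0.06425239,  0.17473891]), [np.float64(0.6), np.float64(0.6)])
```

```bash
python3 -m jog '0 10 26 10; 0 20 53 20; 0 30 79 30; 0 40 106 40; 0 50 133 50; 0 60 160 60; 0 70 186 70; 0 79.3 212.6 80'; python3 -m jog '0 0 0 5; 10 0 0 11; 20 0 0 11; 30 0 0 11; 40 0 0 11; 40 0 0 11; 40 0 0 11; 40 0 0 11'; python3 - <<'E'
from h import *
s,p,R=now(); print(p.round(2),s["q"].round(1),s["time"],s["wrist_force"].round(1),s["opening"])
c=snap("wrist","w7"); im=c["color"].astype(int)
pr=proj(c,np.array([[.5603,-.0746,.062]]))[0]; print("expect",pr.round(0))
m=(im.min(2)>150).astype(np.uint8); d=(im.max(2)<110).astype(np.uint8)
x,y=int(pr[0]),int(pr[1]); R0=np.zeros_like(m); R0[max(y-60,0):y+50,x-70:x+70]=1
d8=cv2.morphologyEx(d*R0,cv2.MORPH_CLOSE,np.ones((3,3)))
hull=cv2.convexHull(max(cv2.findContours(d8,0,1)[0],key=cv2.contourArea)); H=np.zeros_like(m); cv2.fillConvexPoly(H,hull,1)
for ct in cv2.findContours(m*H,0,1)[0]:
    if cv2.contourArea(ct)>30:
        M=cv2.moments(ct); g=(M["m10"]/M["m00"],M["m01"]/M["m00"]); r=cv2.minAreaRect((plane(c,ct[:,0].astype(float),.062)*1000)[:,:2].astype(np.float32)); print(np.round(g,1),(plane(c,g,.062)*1000).round(1),(plane(c,g,.07)*1000).round(1),np.round(r[1],1),round(r[2],1))
E
```

```text
time: 17.45
ee_pos: [0.5599, -0.0736, 0.2778]
tcp_rot: [176.9, 89.9, 171.3]
wrist_force: [0.0, -0.2, -0.4]
opening: 0.0855
time: 18.45
ee_pos: [0.5607, -0.0746, 0.2397]
tcp_rot: [8.3, 90.0, -7.9]
wrist_force: [0.2, 0.2, -0.3]
opening: 0.0856
[560.68 -74.62 239.71  73.78] [-7.6  7.3 13.6 96.2 -0.   8.6] 18.45 [ 0.2  0.2 -0.3] 0.08564854986648027
expect [317. 217.]
```

```bash
python3 - <<'E'
from h import *
c=load("w7"); im=c["color"].astype(int); print(im[200:240,270:370:6][::6].min(2))
d=((im[...,2]-im[...,0]>8)&(im[...,2]<150)).astype(np.uint8); d[:140]=0;d[290:]=0;d[:,:240]=0;d[:,400:]=0
n,l,st,ce=cv2.connectedComponentsWithStats(d); print(st[st[:,4]>50].tolist())
k=1+st[1:,4].argmax(); hull=cv2.convexHull(cv2.findContours((l==k).astype(np.uint8),0,1)[0][0]); H=np.zeros_like(d); cv2.fillConvexPoly(H,hull,1)
v=im.min(2)[(H>0)]; t,b=cv2.threshold(np.where(H>0,im.min(2),0).astype(np.uint8),90,1,0); print("hull",hull[:,0].tolist())
for ct in cv2.findContours(b,0,1)[0]:
    if cv2.contourArea(ct)>30:
        M=cv2.moments(ct); g=(M["m10"]/M["m00"],M["m01"]/M["m00"]); r=cv2.minAreaRect((plane(c,ct[:,0].astype(float),.062)*1000)[:,:2].astype(np.float32)); print(np.round(g,1),(plane(c,g,.062)*1000).round(1),(plane(c,g,.07)*1000).round(1),np.round(r[1],1),round(r[2],1))
E
```

```text
[[226 226 225 154  19  18  17  21  22  18  18  18 116 228 221 221 230]
 [226 227 226 219  36  36  36  88  89  89  90  93 155 226 225 224 230]
 [226 221 229 231  35 253 253 253  88  83  63  57 195 220 225 227 226]
 [231 225 223 227  82 253 253 253  86  72  72 246 200 225 220 226 218]
 [232 227 226 226  81 253 253 246  85 252 252 253 224 223 220 223 222]
 [221 229 225 227  80  79  81  81  83  84  84  85 224 224 226 223 229]
 [218 226 227 230 221 229 219 226 231 230 228 222 229 228 225 227 227]]
[[0, 0, 640, 480, 305755], [289, 192, 54, 39, 1417]]
hull [[306, 192], [341, 193], [342, 194], [342, 201], [341, 219], [338, 230], [291, 230], [289, 217], [289, 193], [293, 192]]
[304.2 218.1] [[558. -86.  62.]] [[556.4 -85.2  70. ]] [16.9 15.2] 73.8
[331.4 216.2] [[563.4 -61.2  62. ]] [[561.6 -61.   70. ]] [20. 32.] 69.2
```

```bash
python3 -m jog '40 -1.3 0 0; 85 -1.3 0 0; 125 -1.3 0 0; 160 -1.3 0 0; 190 -1.3 0 0; 210 -1.3 0 0; 217 -1.3 0 0; 218 -1.3 0 0'; python3 -m jog '0 0 0 0; 0 0 0 0; 0 0 0 0; 0 0 0 0; 0 0 0 0; 0 0 0 0; 0 0 0 0; 0 0 0 0' 0 40; python3 - <<'E'
from h import *
s,p,R=now(); print(p.round(2),s["q"].round(1),s["time"],s["wrist_force"].round(1),s["torque"].round(2),s["opening"])
E
```

```text
time: 19.5
ee_pos: [0.5603, -0.0758, 0.0216]
tcp_rot: [4.0, 90.0, -12.3]
wrist_force: [0.8, 0.2, 0.7]
opening: 0.0852
time: 20.5
ee_pos: [0.5607, -0.0759, 0.0222]
tcp_rot: [4.2, 89.9, -12.1]
wrist_force: [0.3, 0.2, 6.0]
opening: 0.0456
[560.7  -75.95  22.17  73.77] [-7.7  8.2 -9.6 72.1 -0.   8.5] 20.5 [0.3 0.2 6. ] [-0.21  0.09 -0.01] 0.04562364556879518
```

```bash
python3 -m jog '-10 0 0 0; -40 0 0 -10; -70 5 -6 -20; -95 14 -17 -30; -115 24 -29 -40; -128 34 -41 -50; -128 44 -53 -60; -128 50.7 -61.8 -70';python3 -m jog '0 0 0 -10; 0 0 0 -20; 0 0 0 -30; 0 0 0 -35.3; 20 0 0 -35.3; 45 0 0 -35.3; 60 0 0 -35.3; 66.8 0 0 -35.3'; python3 - <<'E'
from h import *
s,p,R=now(); print(p.round(2),s["q"].round(1),s["time"],s["wrist_force"].round(1),s["torque"].round(2),s["opening"])
print(rows([tuple(p),(515.4,22,83.2,179.1)]))
E
```

```text
time: 21.5
ee_pos: [0.5145, -0.0093, 0.1497]
tcp_rot: [0.7, 90.0, 54.8]
wrist_force: [0.6, 0.9, -1.9]
opening: 0.0455
time: 22.5
ee_pos: [0.5146, -0.0099, 0.0818]
tcp_rot: [89.6, 89.9, 178.7]
wrist_force: [-0.1, -0.1, -1.1]
opening: 0.0454
[514.6   -9.85  81.84 179.07] [ -1.1  -0.  -11.6  78.5   0.  -90.2] 22.5 [-0.1 -0.1 -1.1] [-0.01 -0.03 -0.04] 0.04540457437106178
-1.4 -0.3 31.9 -0.0
```

```bash
python3 -m jog '-0.3 -0.8 5 0; -0.3 -0.8 15 0; -0.3 -0.8 25 0; -0.3 -0.8 32 0; -0.3 -0.8 32 0; -0.3 -0.8 32 0; -0.3 -0.8 32 0; -0.3 -0.8 32 0'; python3 - <<'E'
from h import *
s,p,R=now(); print(p.round(2),s["q"].round(1),s["time"],s["wrist_force"].round(1),s["torque"].round(2),s["opening"])
c=snap("wrist","w8"); t=snap("scene","s8")
a=cv2.resize(c["color"][100:400,120:520,::-1],None,fx=1.5,fy=1.5,interpolation=2)
z=proj(t,np.array([[.51,.05,.09]]))[0].astype(int); b=cv2.resize(t["color"][z[1]-50:z[1]+50,z[0]-50:z[0]+50,::-1],(200,200),interpolation=2)
o=np.zeros((450,800,3),np.uint8); o[:,:600]=a; o[:200,600:]=b; cv2.imwrite("pics/z8.png",o)
E
```

```text
time: 23.5
ee_pos: [0.5163, 0.0219, 0.0828]
tcp_rot: [-90.6, 90.0, -1.6]
wrist_force: [0.7, 0.6, -2.5]
opening: 0.0456
[516.32  21.89  82.75 179.05] [  2.4   0.2 -11.3  78.5  -0.  -86.6] 23.5 [ 0.7  0.6 -2.5] [-0.03 -0.    0.02] 0.04561882157345788
```

View pics/z8.png

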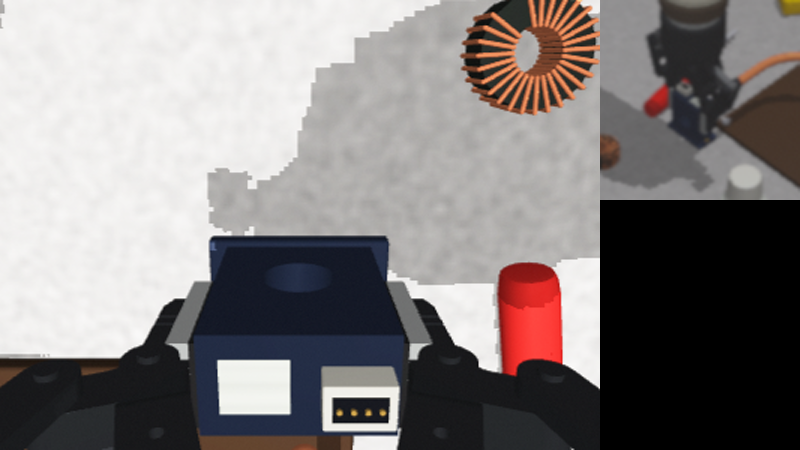

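Crop 8: the next unit is held square with the bore facing the camera at (298,277), and the socket right (image right = −x, outside of the bend). The bar tip lies behind the unit, outside this view. I thread it slowly, checking forces.

```bash
python3 -m jog '0 0 8 0; 0 0 16 0; 0 0 24 0; 0 0 32 0; 0 0 39 0; 0 0 46 0; 0 0 53 0; 0 0 60 0'; python3 - <<'E'
from h import *
s,p,R=now(); print(p.round(2),s["time"],s["wrist_force"].round(1),s["torque"].round(2),s["opening"])
c=snap("wrist","w9");im=c["color"].astype(int)
m=((im[...,0]>120)&(im[...,0]-im[...,2]>60)&(im[...,1]<190)); y,x=np.nonzero(m[200:310,250:400]); print(len(x),(x.min()+250,x.max()+250,y.min()+200,y.max()+200,x.mean()+250) if len(x) else "")
E
```

```text
time: 24.6
ee_pos: [0.5173, 0.0825, 0.0827]
tcp_rot: [108.3, 90.0, -162.6]
wrist_force: [0.2, 0.2, -2.1]
opening: 0.0455
[517.27  82.54  82.72 179.07] 24.6 [ 0.2  0.2 -2.1] [-0.03  0.09  0.01] 0.045454236172801234
388 (np.int64(309), np.int64(336), np.int64(277), np.int64(294), np.float64(322.57474226804123))
```

Bar tip shows in the bore, centred ~1.5 mm off to −x, so I correct by 1.2 mm and go on to the bend's start.

```bash
python3 -m jog '0 1.2 4 0; 0 1.2 12 0; 0 1.2 21 0; 0 1.2 30 0; 0 1.2 39 0; 0 1.2 48 0; 0 1.2 55 0; 0 1.2 61 0'; python3 - <<'E'
from h import *
s,p,R=now(); print(p.round(2),s["time"],s["wrist_force"].round(1),s["torque"].round(2),s["opening"])
th=np.radians(-0.9); o=np.array([561.9,148.0]);c,s_=np.cos(th),np.sin(th)
def arc(a): f=(30-75*np.sin(a),-5+75*np.cos(a)); return (o[0]+c*f[0]-s_*f[1],o[1]+s_*f[0]+c*f[1],p[2],90+np.degrees(a)-.9)
A=np.radians(np.linspace(90,0,17)); T=[arc(a) for a in A]; print(np.round(T[0],1),np.round(T[8],1),np.round(T[16],1)); print(rows(T[:9]))
E
```

```text
time: 25.65
ee_pos: [0.517, 0.1436, 0.0827]
tcp_rot: [128.8, 90.0, -142.1]
wrist_force: [0.5, -0.2, -1.0]
opening: 0.0459
[517.03 143.62  82.71 179.08] 25.65 [ 0.5 -0.2 -1. ] [ 0. -0.  0.] 0.045935715412109834
[516.8 143.7  82.7 179.1] [539.6 196.4  82.7 134.1] [593.  217.5  82.7  89.1]
0.0 -0.4 7.4 5.6; 0.0 -1.4 14.6 11.2; 0.0 -3.2 21.8 16.9; 0.0 -5.7 28.7 22.5; 0.0 -8.9 35.4 28.1; 0.0 -12.6 41.7 33.8; 0.0 -17.0 47.6 39.4; 0.0 -22.0 53.0 45.0
```

```bash
python3 -m jog '0 -0.4 7.4 5.6; 0 -1.4 14.6 11.2; 0 -3.2 21.8 16.9; 0 -5.7 28.7 22.5; 0 -8.9 35.4 28.1; 0 -12.6 41.7 33.8; 0 -17 47.6 39.4; 0 -22 53 45'; python3 -m jog '-0.2 -0.4 7.4 5.6; -0.4 -1.4 14.6 11.2; -0.6 -3.2 21.8 16.9; -0.8 -5.7 28.7 22.5; -0.8 -8.9 35.4 28.1; -0.8 -12.6 41.7 33.8; -0.8 -17 47.6 39.4; -0.8 -22 53 45'; python3 - <<'E'
from h import *
s,p,R=now(); print(p.round(2),s["time"],s["wrist_force"].round(1),s["torque"].round(2),s["opening"])
print(rows([tuple(p),(593,217.5,p[2],89.1),(593+40,217.5-.6,p[2],89.1)]))
E
```

```text
time: 26.65
ee_pos: [0.54, 0.1961, 0.0827]
tcp_rot: [-159.3, 90.0, -115.4]
wrist_force: [0.2, 0.7, -2.0]
opening: 0.046
time: 27.65
ee_pos: [0.5935, 0.217, 0.0834]
tcp_rot: [-151.6, 90.0, -152.7]
wrist_force: [-1.4, -0.2, -2.1]
opening: 0.0454
[593.47 216.97  83.38  88.88] 27.65 [-1.4 -0.2 -2.1] [-0.02 -0.03 -0.05] 0.045424671766972374
0.0 0.5 -0.5 -0.2; 0.0 0.7 39.5 -0.2
```

```bash
python3 -m jog '0 0.4 5 -0.2; 0 0.4 11 -0.2; 0 0.5 17 -0.2; 0 0.5 23 -0.2; 0 0.5 29 -0.2; 0 0.5 34 -0.2; 0 0.5 38 -0.2; 0 0.5 40 -0.2'; python3 -m jog '0 0 0.4 0; 0 0 0.8 0; 0 0 1.2 0; 0 0 1.6 0; 0 0 2 0; 0 0 2.3 0; 0 0 2.6 0; 0 0 3 0'; python3 - <<'E'
from h import *
s,p,R=now(); print(p.round(2),s["time"],s["wrist_force"].round(1),s["torque"].round(2),s["opening"])
E
```

```text
time: 28.65
ee_pos: [0.6335, 0.2166, 0.0835]
tcp_rot: [-140.6, 90.0, -141.3]
wrist_force: [0.1, -0.8, -1.0]
opening: 0.0457
time: 29.65
ee_pos: [0.6363, 0.2166, 0.0835]
tcp_rot: [31.0, 90.0, 30.3]
wrist_force: [0.5, 0.4, -1.6]
opening: 0.0458
[636.31 216.62  83.52  89.27] 29.65 [ 0.5  0.4 -1.6] [ 0.01 -0.08  0.03] 0.04578921338250613
```

```bash
python3 -m jog '0 0 0.2 0; 0 0 0.4 0; 0 0 0.6 0; 0 0 0.8 0; 0 0 1 0; 0 0 1.2 0; 0 0 1.4 0; 0 0 1.5 0'; python3 -m jog '0 0 0.2 0; 0 0 0.4 0; 0 0 0.6 0; 0 0 0.8 0; 0 0 1 0; 0 0 1 0; 0 0 1 0; 0 0 1 0'; python3 - <<'E'
from h import *
s,p,R=now(); print(p.round(2),s["time"],s["wrist_force"].round(1),s["torque"].round(2),s["opening"])
E
```

```text
time: 30.65
ee_pos: [0.6378, 0.2166, 0.0835]
tcp_rot: [-142.8, 90.0, -143.5]
wrist_force: [0.4, 0.2, -0.6]
opening: 0.0457
time: 31.65
ee_pos: [0.6381, 0.2166, 0.0835]
tcp_rot: [-177.4, 89.9, -178.1]
wrist_force: [-5.4, 0.3, 0.6]
opening: 0.0453
[638.13 216.61  83.52  89.28] 31.65 [-5.4  0.3  0.6] [-0.05  1.29 -0.09] 0.04530777943837877
```

```bash
python3 -m jog '0 0 -0.3 0; 0.3 0 -0.3 0; 0.6 0 -0.3 0; 0.9 0 -0.3 0; 1.1 0 -0.3 0; 1.2 0 -0.3 0; 1.2 0 -0.3 0; 1.2 0 -0.3 0'; python3 - <<'E'
from h import *
s,p,R=now(); print(p.round(2),s["time"],s["wrist_force"].round(1),s["torque"].round(2),s["opening"])
E
python3 -m jog '0.2 0 0 0; 0.4 0 0 0; 0.6 0 0 0; 0.6 0 0.1 0; 0.6 0 0.2 0; 0.6 0 0.3 0; 0.6 0 0.3 0; 0.6 0 0.3 0'; python3 - <<'E'
from h import *
s,p,R=now(); print(p.round(2),s["time"],s["wrist_force"].round(1),s["torque"].round(2),s["opening"])
E
```

```text
time: 32.65
ee_pos: [0.6381, 0.2167, 0.0823]
tcp_rot: [174.7, 90.0, 174.0]
wrist_force: [-5.6, -0.1, 0.7]
opening: 0.0455
[638.09 216.65  82.25  89.28] 32.65 [-5.6 -0.1  0.7] [ 0.01  1.23 -0.12] 0.04551560589298887
time: 33.65
ee_pos: [0.6381, 0.2167, 0.0823]
tcp_rot: [168.2, 89.9, 167.5]
wrist_force: [-8.2, -1.3, 5.3]
opening: 0.0452
[638.13 216.67  82.25  89.28] 33.65 [-8.2 -1.3  5.3] [-0.11  1.77 -0.13] 0.045228818301385434
```

```bash
python3 -m jog '0 0 0 0; 0 0 0 0; 0 0 0 0; 0 0 0 0; 0 0 0 0; 0 0 0 0; 0 0 0 0; 0 0 0 0' 0.85; python3 -m jog '-10 0 -0.3 0; -35 0 -0.3 0; -70 0 -0.3 0; -115 0 -10 0; -160 0 -40 0; -190 0 -70 0; -200 0 -80 0; -200 0 -80 0' 1; python3 - <<'E'
from h import *
s,p,R=now(); print(p.round(2),s["time"],s["wrist_force"].round(1),s["opening"])
c=snap("wrist","w10"); t=snap("top","t10")
z=proj(c,np.array([[.636,.217,.122]]))[0].astype(int); print(z)
a=cv2.resize(c["color"][max(z[1]-110,0):,:,::-1][:190,max(z[0]-110,0):z[0]+110],None,fx=2.2,fy=2.2,interpolation=2)
b=cv2.resize(t["color"][140:300,190:510,::-1],(800-a.shape[1]-1,int((800-a.shape[1]-1)/2)),interpolation=2)
o=np.zeros((max(a.shape[0],b.shape[0]),800,3),np.uint8); o[:a.shape[0],:a.shape[1]]=a; o[:b.shape[0],800-b.shape[1]:]=b; cv2.imwrite("pics/z10.png",o); print(a.shape,b.shape)
E
```

```text
time: 34.65
ee_pos: [0.6388, 0.2166, 0.0817]
tcp_rot: [94.4, 90.0, 93.7]
wrist_force: [-0.3, 0.9, 0.7]
opening: 0.0726
time: 35.65
ee_pos: [0.559, 0.2178, 0.2824]
tcp_rot: [19.2, 89.9, 18.5]
wrist_force: [-0.2, 0.0, -0.7]
opening: 0.0853
[558.98 217.77 282.36  89.29] 35.65 [-0.2  0.  -0.7] 0.08532235374154941
[317 300]
(418, 484, 3) (157, 315, 3)
```

View pics/z10.png

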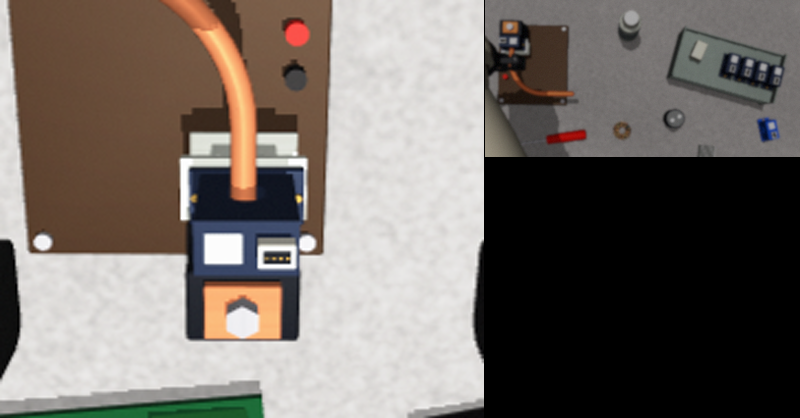

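Final crop: the mounted unit stands on the seat, square on the bar with its socket at +y (outer side) and its top right against the block. The top view shows four units in the row and the bystanders in place. One numeric check, then I hand in.

```bash
python3 - <<'E'
from h import *
from workcell import bot
def lab(n,z,guess):
    c=load(n); x,y=proj(c,np.array([guess])/1000)[0].astype(int); m=(c["color"].min(2)>150).astype(np.uint8); R=np.zeros_like(m); R[y-14:y+15,x-14:x+12]=1
    ct=max(cv2.findContours(m*R,0,1)[0],key=cv2.contourArea); M=cv2.moments(ct); return (plane(c,(M["m10"]/M["m00"],M["m01"]/M["m00"]),z)*1000).round(1),cv2.contourArea(ct)
print("label before (tested)",lab("w1",.122,(637,207,122)),"now",lab("w10",.122,(638,207,122)))
a,b=load("top0")["color"].astype(int),load("t10")["color"].astype(int); d=(np.abs(a-b).max(2)>60).astype(np.uint8); d[:,:195]=0
n,l,st,ce=cv2.connectedComponentsWithStats(d); print([(s[:2].tolist(),int(s[4])) for s in st[1:] if s[4]>12])
bot.job_done()
E
```

```text
label before (tested) (array([[636.3, 207.4, 122. ]]), 155.5) now (array([[637.8, 208.5, 122. ]]), 208.0)
[([195, 183], 245), ([214, 195], 82), ([428, 195], 213), ([329, 218], 112), ([211, 263], 29), ([218, 273], 44), ([225, 290], 907), ([195, 427], 1623), ([263, 432], 79), ([293, 432], 343), ([346, 438], 343), ([215, 443], 1298), ([307, 464], 148), ([345, 469], 13)]
the job is handed in; nothing more can be done
```

I swapped the transducers in the order asked and handed the job in at about 36 s of the 66 s allowed.

- **Tested unit:** I slid it back round the bend and off the free end. It now stands at the open end of the row, about 35 mm centre to centre from row3, which leaves roughly 5 mm between the feet. It is in line with the others, its socket is to the front, and it was set down with about 2 N of contact.
- **Next unit:** I threaded it onto the bar with its socket on the outside of the bend and slid it round, with wrist readings at the checks of about 2.5 N or less. I pressed it against the terminal block with 5–8 N, lowered it onto the seat and released it.

**Last checks:**
- Contact with the block came at a tool x of 638.1 mm; I had predicted 638.0 mm for fully home.
- The mounted unit's label now reads 637.8 mm in x, 1.5 mm nearer the block than the tested unit's was at the start.
- The final pictures show four units in a straight row and the mounted unit square on the bar. The before/after comparison of the top view showed changes at the fixture, at the row and where the next unit had stood. The rest were near or below the fixture, which I took to be the arm and its shadow.

**One deviation:** while threading, the bar tip showed about 1.5 mm off the bore's centre. I corrected by 1.2 mm before going on. No check failed.

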